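Clear the picture, then poise the violet marker over the unfinished flower

TASK

Two paint tins, a red and a blue one, have been left on the black picture: clear them away by stacking both squarely on the green tin where it stands, in either order, setting each one down rather than dropping it. Then draw the violet marker out of the caddy, turn it to a drawing slant of about 45 degrees and finish still holding it there, nib down and still, poised a finger's breadth or two above the middle of the pale unfinished flower head without touching the picture. Leave everything else on the table where it is.

Things in the scene. Friction and masses are not known exactly. Their poses are not given: they have to be found in the camera images.
- tin_red: red closed flat paint-set tin with straight sides, 120 mm long (own x), 58 mm wide (own y), 32 mm high, about 0.2 kg; origin at the centre of its underside, z up through the lid; it starts lying on the picture, its underside 4 mm above the table
- tin_blue: blue closed flat paint-set tin with straight sides, 120 mm long (own x), 58 mm wide (own y), 32 mm high, about 0.2 kg; origin at the centre of its underside, z up through the lid; it starts lying on the picture, its underside 4 mm above the table
- tin_green: green closed flat paint-set tin with straight sides, 120 mm long (own x), 58 mm wide (own y), 32 mm high, about 0.2 kg; origin at the centre of its underside, z up through the lid; it stands loose on the table, to the left or right of the picture, and is the foot of the column
- caddy: grey marker caddy block, fixed, 184 mm long (own x), 60 mm wide (own y), 45 mm high, with a row of four round sockets 16 mm wide and 38 mm deep, 44 mm apart along its x (at -66, -22, 22 and 66 mm); origin at the centre of its underside. On the other side of the picture from the green tin; the sockets are the markers' caps (they stay), markers in any order
- marker_violet: violet paint marker, 138 mm, 45 g, upright nib down in a caddy socket, shoulder resting on the block; lifts straight out, slight play. Origin at the nib tip (9 mm above the table in the socket), z towards the barrel end (then 147 mm up). From the nib: front part 14 mm across up to 36 mm, then straight round barrel 18 mm across, 36 to 138 mm
- marker_green: green paint marker, 138 mm, 45 g, upright nib down in a caddy socket, shoulder resting on the block; lifts straight out, slight play. Origin at the nib tip (9 mm above the table in the socket), z towards the barrel end (then 147 mm up). From the nib: front part 14 mm across up to 36 mm, then straight round barrel 18 mm across, 36 to 138 mm; not to be disturbed
- marker_yellow: yellow paint marker, 138 mm, 45 g, upright nib down in a caddy socket, shoulder resting on the block; lifts straight out, slight play. Origin at the nib tip (9 mm above the table in the socket), z towards the barrel end (then 147 mm up). From the nib: front part 14 mm across up to 36 mm, then straight round barrel 18 mm across, 36 to 138 mm; not to be disturbed
- marker_white: white paint marker, 138 mm, 45 g, upright nib down in a caddy socket, shoulder resting on the block; lifts straight out, slight play. Origin at the nib tip (9 mm above the table in the socket), z towards the barrel end (then 147 mm up). From the nib: front part 14 mm across up to 36 mm, then straight round barrel 18 mm across, 36 to 138 mm; not to be disturbed
- picture: black picture board lying flat, fixed, 257 mm (own x) by 364 mm (own y), 4 mm thick, with green stems, two finished violet flower heads and between them a pale pink unfinished one; origin at the centre of its underside
- flower (a point): the middle of the pale unfinished flower head (about 38 mm across), on the picture's upper face, 4 mm above the table
- weight: round brass slotted weight used as a paperweight, 50 mm across, 18 mm high, lying on the far edge of the picture; origin at the centre of its underside; not to be disturbed
- mug: steel and dark green insulated mug with a side handle (own +y), 96 mm across, 168 mm high, beyond the picture; origin at the centre of its underside; not to be disturbed
- palette: white plastic palette tray with paint dabs, 110 x 150 mm, 20 mm high, beyond the picture; origin at the centre of its underside; not to be disturbed
- pencil_case: light blue pencil case, 70 x 190 mm (long along own y), 34 mm high, beyond the picture to the right; origin at the centre of its underside; not to be disturbed
- tape: roll of masking tape lying flat, 90 mm across, 24 mm high, beyond the picture; origin at the centre of its underside; not to be disturbed

How it is judged (in metres and radians):
On the way, in this order (a step that is already met when the one before it is completed fails the run):
1. the red or the blue tin stands squarely on the green tin, let go (((horizontal distance between tin_red and tin_green below 0.01 m and angle between the x axis of tin_red and the x axis of tin_green, either way round below 0.14 rad and angle between tin_red's own z axis and vertical below 0.08 rad and z of tin_red in the frame of tin_green between 0.028 and 0.036 m and contact force between tin_red and the fingers below 0.1 N and linear speed of tin_red below 0.03 m/s) or (horizontal distance between tin_blue and tin_green below 0.01 m and angle between the x axis of tin_blue and the x axis of tin_green, either way round below 0.14 rad and angle between tin_blue's own z axis and vertical below 0.08 rad and z of tin_blue in the frame of tin_green between 0.028 and 0.036 m and contact force between tin_blue and the fingers below 0.1 N and linear speed of tin_blue below 0.03 m/s))), for 0.2 s.
2. the other tin stands squarely on top of that one, let go (((horizontal distance between each of tin_red, tin_blue and tin_green below 0.01 m and angle between the x axis of each of tin_red, tin_blue and the x axis of tin_green, either way round below 0.14 rad and angle between each of tin_red, tin_blue's own z axis and vertical below 0.08 rad and z of tin_red in the frame of tin_green between 0.028 and 0.036 m and z of tin_blue in the frame of tin_green between 0.06 and 0.068 m and contact force between each of tin_red, tin_blue and the fingers below 0.1 N and linear speed of each of tin_red, tin_blue below 0.03 m/s) or (horizontal distance between each of tin_blue, tin_red and tin_green below 0.01 m and angle between the x axis of each of tin_blue, tin_red and the x axis of tin_green, either way round below 0.14 rad and angle between each of tin_blue, tin_red's own z axis and vertical below 0.08 rad and z of tin_blue in the frame of tin_green between 0.028 and 0.036 m and z of tin_red in the frame of tin_green between 0.06 and 0.068 m and contact force between each of tin_blue, tin_red and the fingers below 0.1 N and linear speed of each of tin_blue, tin_red below 0.03 m/s))), for 0.2 s.
3. the violet marker is drawn clear of the caddy, held in the fingers, nib at least 10 mm above the caddy's top (contact force between marker_violet and the fingers above 0.5 N and z of marker_violet in the frame of caddy above 0.055 m), for 0.1 s.
At the end, for the whole second after the job is handed in: Red and blue tins on the green one (moved <30 mm), each within 10 mm and 0.14 rad of it, level, let go, still. Violet marker still in the fingers, resting on nothing else, leaning 30-60 deg, nib 6-60 mm above and within 25 mm sideways of the pale flower's middle. All else moved <20 mm (((horizontal distance between each of tin_red, tin_blue and tin_green below 0.01 m and angle between the x axis of each of tin_red, tin_blue and the x axis of tin_green, either way round below 0.14 rad and angle between each of tin_red, tin_blue's own z axis and vertical below 0.08 rad and z of tin_red in the frame of tin_green between 0.028 and 0.036 m and z of tin_blue in the frame of tin_green between 0.06 and 0.068 m and contact force between each of tin_red, tin_blue and the fingers below 0.1 N and linear speed of each of tin_red, tin_blue below 0.03 m/s) or (horizontal distance between each of tin_blue, tin_red and tin_green below 0.01 m and angle between the x axis of each of tin_blue, tin_red and the x axis of tin_green, either way round below 0.14 rad and angle between each of tin_blue, tin_red's own z axis and vertical below 0.08 rad and z of tin_blue in the frame of tin_green between 0.028 and 0.036 m and z of tin_red in the frame of tin_green between 0.06 and 0.068 m and contact force between each of tin_blue, tin_red and the fingers below 0.1 N and linear speed of each of tin_blue, tin_red below 0.03 m/s)) and distance of tin_green from where it was at the start of the episode below 0.03 m and contact force between marker_violet and the fingers above 0.5 N and angle between marker_violet's own z axis and vertical between 0.52 and 1.05 rad and horizontal distance between marker_violet and flower below 0.025 m and z of marker_violet in the frame of flower between 0.006 and 0.06 m and linear speed of marker_violet below 0.02 m/s and angular speed of marker_violet below 0.2 rad/s and contact force between marker_violet and picture below 0.1 N and contact force between marker_violet and weight below 0.1 N and contact force between marker_violet and caddy below 0.1 N and contact force between marker_violet and tin_red below 0.1 N and contact force between marker_violet and tin_blue below 0.1 N and contact force between marker_violet and tin_green below 0.1 N and distance of each of marker_green, marker_yellow, marker_white, weight, mug, palette, pencil_case, tape from where it was at the start of the episode below 0.02 m); the arm keeps its last pose, push and grip.
It fails at once if a tin is dropped or thrown: moving faster than 0.5 m/s while not in the fingers (a fall of more than about 13 mm) ((linear speed of tin_red above 0.5 m/s and contact force between tin_red and the fingers below 0.01 N) or (linear speed of tin_blue above 0.5 m/s and contact force between tin_blue and the fingers below 0.01 N)).
It fails at once if the violet marker touches the picture (contact force between marker_violet and picture above 0.3 N).
It fails at once if another marker is moved by more than 20 mm (distance of any of marker_green, marker_yellow, marker_white from where it was at the start of the episode above 0.02 m).
It fails at once if the brass weight, mug, palette tray, pencil case or roll of tape is moved by more than 20 mm (distance of any of weight, mug, palette, pencil_case, tape from where it was at the start of the episode above 0.02 m).
It also fails if it takes over 61 s, if anything falls off the work surface, if the arm or the gripper's body presses on something with over 40 N, if the wrist force passes 120 N, or if a joint passes its speed limit or range.

ROBOT

A 6-joint arm with a two-finger parallel gripper is mounted at the origin on the work surface. World frame = base frame: x ahead of the robot, y to its left, z up, the work surface at z = 0. Lengths are in mm, angles in degrees, forces in N, time in s.
With the tool pointing down it reaches from about 350 to 850 mm from the base axis. Payload 8.1 kg.
Tool frame: the origin (TCP) lies midway between the tips of the shut fingers; the grasp point (between the pads) lies 19 mm behind it; z points along the fingers, y is the line along which they close (so a half turn about z gives the same grasp; the last joint's range is limited). The gripper opens to 85 mm and grips with 20 to 120 N. Pads are 22 mm wide; open, the fingers measure 114 mm over their backs; the gripper's body (76 mm by 85 mm) begins 54 mm behind the grasp point. The pads swing forward as they close: fully open they stand 13 mm farther back than shut.
Start: joints at [64.378, 7.471, 85.268, -0, 87.261, -4.893], TCP at [212.354, 561.169, 231.292] pointing down, gripper open.
Joint ranges: [-169.43, 169.43], [-51.17, 129.36], [1.28, 143.12], [-76.62, 256.62], [0, 156.53], [-152.29, 152.29]. Speed limits (degrees/s): [136.94, 136.94, 159.86, 180, 180, 180].

INTERFACE

Orientations are given as [roll, pitch, yaw] about the fixed x, y, z axes, in that order (R = Rz(yaw) Ry(pitch) Rx(roll)).
In Python, from bench import sensors, optics, r gives the robot as it stands.
- The arm moves only by the tool apply_moves, never from a script. Its argument "targets" is a list of rows, each a list of 7 numbers: the shift along the tool's x, y, z in mm, then the turn, a rotation vector about the tool's x, y, z in rad, then the closure, from 0 (fully open) to 1 (shut). In form: [[x, y, z, wx, wy, wz, claw], ...]. A call has 1 to 20 rows; each row shifts and turns the commanded pose from where the row before left it, along the tool's axes as they then stand; what a row does not reach is not made up. A row lasts 1/8 s, in which the tool goes at most 62.5 mm and 10.7 degrees, less where a joint would pass 70% of its speed; a pose out of reach is approached as far as the arm can. A call is refused whole if a number of a shift passes 62.5 or a number of a turn 0.188, either way. A call with a gripper value outside its range is refused whole. The fingers move at their own pace and stop on an object; "force" is the grip in N (left out, the last holds). Time passes only in rows, so rows that do not move let the fingers close. It gives the time, the measured TCP pose, the force, the opening and the grip force at its end, in the units of the state.
- sensors.sense(): the state, without advancing time (a new reading comes with each control period).
- optics.snapshot(name): name is "scene" or "top" or "wrist"; returns the picture (400x640x3 uint8, red, green, blue); there is no depth.
- optics.get_calibration(name): a dict with "camera_matrix" (3x3 intrinsics, pixels), "pose" (4x4, takes a point from camera to world coordinates). Camera axes: x right, y down, z forward; pixel columns grow to the right and rows downward; lengths in mm; the calibration is good to about 2 mm. A picture is of the moment at which its call begins: read the wrist's pose just before it. get_calibration takes no time and is no camera call; for the wrist camera it gives the pose at the moment of the call.
- r.hand_in(): hands the job in; it is judged then, once.
The state is a dict: "time": time; "joint_pos": joint angles; "qd": joint speeds; "joint_efforts": joint torques, N m; "tool_pos": TCP position; "tcp_rot": TCP orientation; "ft_force": force on the tool from outside, world axes, zero at the start; "wrist_torque": the same for the moment, N m; "finger_gap": finger opening in mm; "grip_force": force on a finger pad.
Only numpy, scipy, OpenCV 4.12 (cv2) and the standard library are available. Lean on these libraries where they do the work, as an engineer would, in place of code of your own. Each camera call takes 0.05 s, during which the arm holds its last target. There are 200 camera calls.

## Working session

There is one attempt and no reset: what is moved stays moved. The work goes in short steps, Python scripts to look and compute and a tool call to move; the robot and the scene stay as the last step left them, time stands still between calls to the robot, and variables do not carry over. Pictures are saved under pics/ and viewed, at most 13 in all, crops included, and the job is handed in when it is done.

Besides the shell and the picture viewer there is one more tool, called after ">>>" by a JSON object that holds its "method" and its "body". apply_moves: Moves the arm, as the interface text tells. Its arguments: {"type":"object","properties":{"targets":{"type":"array"},"force":{"type":"number"}},"required":["targets"]}

```bash
mkdir -p pics; python3 - <<'E'
from bench import sensors, optics, r
import cv2, numpy as np
for n in ("top","scene"):
    im=optics.snapshot(n); cv2.imwrite(f"pics/{n}0.png",im[:,:,::-1])
    c=optics.get_calibration(n); print(n,np.round(c["camera_matrix"],1).tolist(),np.round(c["pose"],3).tolist())
c=optics.get_calibration("wrist"); print(np.round(c["camera_matrix"],1).tolist(),np.round(c["pose"],3).tolist())
print(sensors.sense())
E
```

```text
top [[387.1, 0.0, 327.6], [0.0, 387.1, 195.0], [0.0, 0.0, 1.0]] [[-0.017, -0.996, 0.093, 505.98], [-1.0, 0.017, -0.008, -10.803], [0.007, -0.093, -0.996, 965.934], [0.0, 0.0, 0.0, 1.0]]
scene [[453.7, 0.0, 312.5], [0.0, 453.7, 195.8], [0.0, 0.0, 1.0]] [[-0.738, 0.377, -0.56, 1176.896], [0.675, 0.433, -0.597, 615.203], [0.018, -0.819, -0.574, 623.821], [0.0, 0.0, 0.0, 1.0]]
[[299.7, 0.0, 318.3], [0.0, 299.7, 197.4], [0.0, 0.0, 1.0]] [[0.354, 0.891, 0.284, 138.704], [0.935, -0.336, -0.11, 589.018], [-0.003, 0.304, -0.953, 372.378], [0.0, 0.0, 0.0, 1.0]]
{'time': 0.1, 'joint_pos': array([ 6.43788398e+01,  7.51239081e+00,  8.53242730e+01, -3.23199072e-06,
        8.72630326e+01, -4.89402157e+00]), 'qd': array([ 0.04900486,  0.0050895 , -0.06012663,  0.06587424,  0.09721173,
        0.07498427]), 'joint_efforts': array([ 9.15109013e-04, -5.70947957e+01, -5.01944518e+01, -1.86604630e-04,
        8.11912876e-03, -3.85200607e-06]), 'tool_pos': array([212.11593257, 560.70452314, 230.32074562]), 'tcp_rot': array([-1.79900667e+02, -8.50218175e-03,  1.59272854e+02]), 'ft_force': array([ 0.51000411, -0.01321737, -0.05096815]), 'wrist_torque': array([-0.03317505, -0.02840206,  0.01936597]), 'grip_force': 0.0, 'finger_gap': 84.96350472339}
```

View pics/top0.png

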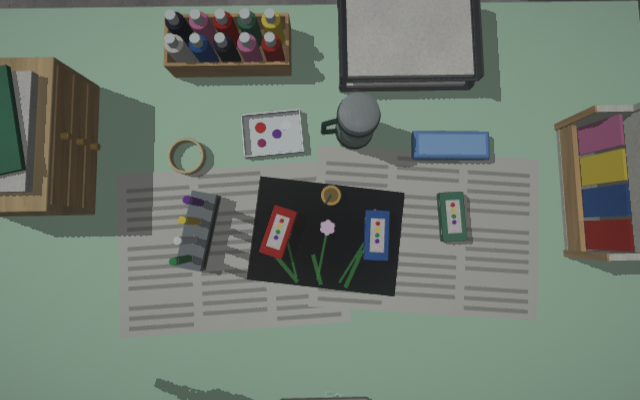

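View pics/scene0.png

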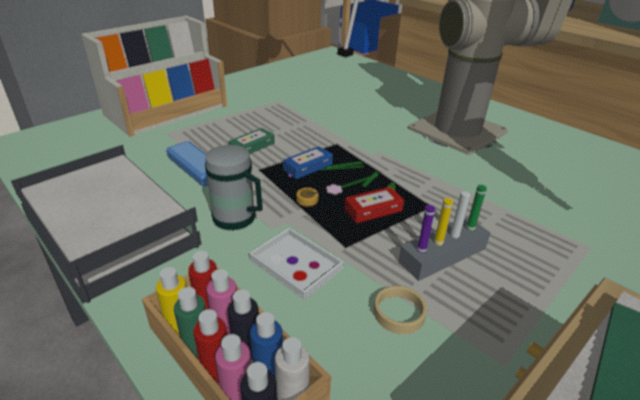

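The top view shows the red tin at (278,232), the blue tin at (377,235) and the green tin at (453,217). The flower is at (328,228), and the caddy is at (197,231) with the violet marker's barrel end at about (187,200). The scene view confirms that violet is the far socket, next to yellow.

```bash
cat > h.py <<'E'
from bench import sensors, optics, r
import cv2, numpy as np
from scipy.spatial.transform import Rotation as Rn
def rays(px,cal,z):
    K,T=cal["camera_matrix"],cal["pose"]
    px=np.asarray(px,float).reshape(-1,2)
    d=np.c_[px,np.ones(len(px))]@np.linalg.inv(K).T@T[:3,:3].T
    o=T[:3,3]; return (o+d*((z-o[2])/d[:,2])[:,None])[:,:2]
def hsv(im): return cv2.cvtColor(im,cv2.COLOR_RGB2HSV)
HUE={"red":((0,9),(170,180)),"blue":((105,122),),"green":((60,92),),"violet":((125,155),),"yellow":((20,32),)}
def blobs(im,col,s=90,v=25,roi=None,amin=20):
    H=hsv(im); m=np.zeros(H.shape[:2],np.uint8)
    for a,b in HUE[col]: m|=cv2.inRange(H,(a,s,v),(b,255,255))
    if roi: k=np.zeros_like(m); x0,y0,x1,y1=roi; k[y0:y1,x0:x1]=255; m&=k
    cs,_=cv2.findContours(m,cv2.RETR_EXTERNAL,cv2.CHAIN_APPROX_NONE)
    return sorted([c for c in cs if cv2.contourArea(c)>amin],key=cv2.contourArea,reverse=True)
def tin(c,cal,zb,h=32):
    """centre, yaw(deg) of a tin; near edges of the outline lie at its foot, far ones at its lid"""
    px=c.reshape(-1,2)+0.0; t=rays(px,cal,zb+h); b=rays(px,cal,zb)
    bx=cv2.boxPoints(cv2.minAreaRect(t.astype(np.float32)))
    e=max(bx[1]-bx[0],bx[2]-bx[1],key=np.linalg.norm); u=e/np.linalg.norm(e); w=np.array([-u[1],u[0]])
    C=cal["pose"][:2,3]; m=t.mean(0); cen=np.zeros(2); dim=[]
    for a in (u,w):
        s=(C-m)@a; half=60 if a is u else 29
        hi=(b if s>half else t)@a; lo=(b if s<-half else t)@a
        cen+=a*(np.percentile(hi,99)+np.percentile(lo,1))/2; dim.append(np.percentile(hi,99)-np.percentile(lo,1))
    yaw=np.degrees(np.arctan2(u[1],u[0]))%180
    return np.round(cen,1),round(yaw,1),np.round(dim,1)
E
python3 - <<'E'
from h import *
cal=optics.get_calibration("top"); im=optics.snapshot("top")
for n,roi,zb in (("red",(255,195,305,270),4),("blue",(355,200,395,270),4),("green",(430,185,475,250),0)):
    c=blobs(im,n,roi=roi)[0]; print(n,tin(c,cal,zb))
    x,y,w,h=cv2.boundingRect(c); m=np.zeros(im.shape[:2],np.uint8); cv2.drawContours(m,[c],-1,255,-1)
    k=(m>0)&(hsv(im)[:,:,1]<60); ys,xs=np.nonzero(k); print(" label",np.round(rays([[xs.mean(),ys.mean()]],cal,zb+32),1))
C=cal["pose"][:2,3]
for n in ("violet","yellow","green"):
    for c in blobs(im,n,roi=(165,190,210,270),amin=8)[:1]:
        p=rays(c,cal,147); d=p-C; L=np.linalg.norm(d,axis=1); u=d.mean(0)/np.linalg.norm(d.mean(0)); s=(d@u).max(); q=C+u*(s-9); l=(p-C)@np.array([-u[1],u[0]])
        print(n,len(p),np.round(q+np.array([-u[1],u[0]])*(l.max()+l.min())/2,1),np.round(u,2))
k=hsv(im)[215:242,315:342]; b=(k[:,:,2]>130); ys,xs=np.nonzero(b); print("flower",len(xs),xs.mean()+315,ys.mean()+215,rays([[xs.mean()+315,ys.mean()+215]],cal,4))
big=lambda a:cv2.resize(a,None,fx=3,fy=3,interpolation=cv2.INTER_CUBIC)
cv2.imwrite("pics/crop.png",big(im[170:300,160:420])[:,:,::-1])
T=optics.get_calibration("wrist")["pose"]; s=sensors.sense(); R=Rn.from_euler("xyz",s["tcp_rot"],degrees=True)
print("cam in tool",np.round(R.inv().apply(T[:3,3]-s["tool_pos"]),1),np.round(R.inv().as_matrix()@T[:3,:3],2).tolist())
E
```

```text
red (array([507.5, 103. ]), np.float32(161.3), array([120.9,  56.7]))
 label [[506.1 103.4]]
blue (array([ 495.2, -135. ]), np.float32(176.6), array([120.6,  57.2]))
 label [[ 494.  -134.7]]
green (array([ 537.8, -324.2]), np.float32(1.3), array([113.8,  44.4]))
 label [[nan nan]]
violet 28 [573.2 259.5] [0.24 0.97]
yellow 49 [535.7 289.7] [0.1 1. ]
green 20 [449.7 306.6] [-0.17  0.98]
flower 155 326.7741935483871 227.2258064516129 [[515.69459438 -15.48420225]]
cam in tool [  78.7    0.2 -142. ] [[0.0, -0.95, -0.3], [1.0, 0.0, -0.0], [0.0, -0.3, 0.95]]<stdin>:6: RuntimeWarning: Mean of empty slice.
  ret = ret.dtype.type(ret / rcount)
```

View pics/crop.png

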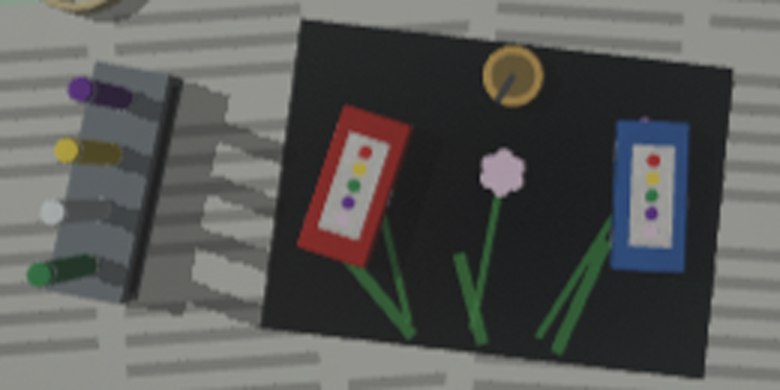

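The crop shows the marker ends (full-frame pixels) at violet (186.7,200), yellow (182,220.3), white (177.3,240.7) and green (173,261.3). The flower centre is at (327,227.7). The green tin's mask needs a looser threshold.

```bash
python3 - <<'E'
from h import *
cal=optics.get_calibration("top"); im=optics.snapshot("top")
p=rays([[186.7,200],[182,220.3],[177.3,240.7],[173,261.3]],cal,147); print(np.round(p,1),np.diff(p,axis=0).round(1)); d=p[0]-p[3]; print("caddy yaw",np.degrees(np.arctan2(d[1],d[0])))
H=hsv(im); print(H[212:222,436:470:3].tolist()[::4])
for s,v in ((70,10),(90,10),(110,10)):
    for c in blobs(im,"green",s=s,v=v,roi=(425,180,485,255))[:1]: print(s,tin(c,cal,0),cv2.boundingRect(c))
cv2.imwrite("pics/crop2.png",cv2.resize(im[180:255,425:485],None,fx=6,fy=6)[:,:,::-1])
E
```

```text
[[576.8 280.7]
 [534.1 289.9]
 [491.5 299. ]
 [449.  307.1]] [[-42.7   9.2]
 [-42.5   9.1]
 [-42.5   8.2]]
caddy yaw -11.670430570470566
[[[30, 9, 145], [74, 70, 69], [75, 91, 95], [75, 90, 93], [30, 5, 153], [26, 46, 155], [25, 80, 162], [20, 5, 152], [71, 28, 127], [75, 90, 93], [30, 8, 98], [40, 8, 93]], [[38, 9, 120], [75, 72, 71], [75, 90, 93], [75, 88, 93], [23, 7, 152], [67, 44, 132], [68, 129, 107], [30, 5, 151], [60, 13, 142], [75, 90, 93], [40, 8, 96], [40, 8, 99]], [[36, 9, 142], [73, 62, 78], [75, 92, 94], [74, 91, 95], [30, 5, 152], [30, 7, 154], [135, 88, 124], [30, 5, 151], [23, 7, 153], [75, 92, 94], [40, 8, 96], [30, 8, 98]]]
70 (array([ 537.1, -322.3]), np.float32(2.1), array([115.7,  51.9])) (438, 192, 29, 49)
90 (array([ 537.8, -324.6]), np.float32(2.0), array([113.3,  44.2])) (440, 192, 23, 49)
```

View pics/crop2.png

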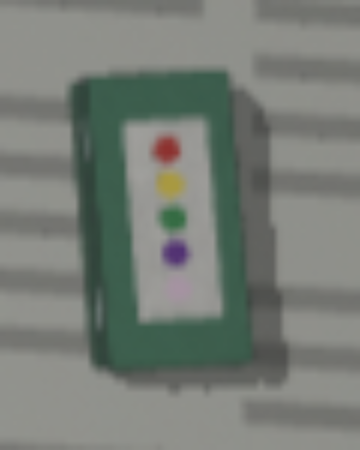

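The green tin's lid is centred at crop pixel (170,218), with the long edge leaning about 3° and the dark left side face visible. Time to move: turn, then travel above the blue tin.

>>> {"method": "apply_moves", "body": {"targets": [[0,0,0,0,0,-0.15,0],[-20,-42,0,0,0,-0.15,0],[-22,-48,0,0,0,0,0],[-22,-48,0,0,0,0,0],[-22,-48,0,0,0,0,0],[-22,-48,0,0,0,0,0],[-22,-48,0,0,0,0,0],[-22,-48,0,0,0,0,0],[-22,-48,0,0,0,0,0],[-22,-48,0,0,0,0,0],[-22,-48,0,0,0,0,0],[-22,-48,0,0,0,0,0],[-22,-48,0,0,0,0,0],[-22,-48,0,0,0,0,0],[-22,-46,0,0,0,0,0],[-15,-20,0,0,0,0,0],[0,0,0,0,0,0,0]], "force": 40}}

```text
time: 2.33
tool_pos: [483.9, -144.8, 230.8]
tcp_rot: [180.0, -0.1, 176.3]
ft_force: [-0.6, 0.3, 0.2]
finger_gap: 85.4
grip_force: 0.0
```

```bash
cat >> h.py <<'E'
def go(x,y,z,yaw):
    """print tool-frame shift (in the axes standing after the yaw turn) and turn to a pointing-down target"""
    s=sensors.sense(); a=s["tcp_rot"]; dy=(yaw-a[2]+180)%360-180; c,n=np.cos(np.radians(yaw)),np.sin(np.radians(yaw))
    d=np.array([x,y,z])-s["tool_pos"]; t=[d[0]*c+d[1]*n,d[0]*n-d[1]*c,-d[2]]
    print("t",round(s["time"],2),"tcp",np.round(s["tool_pos"],1),np.round(a,1),"-> shift",np.round(t,1),"len",round(np.linalg.norm(t)),"wz",round(-np.radians(dy),3),"j",np.round(s["joint_pos"]))
E
python3 - <<'E'
from h import *
cal=optics.get_calibration("wrist"); im=optics.snapshot("wrist"); cv2.imwrite("pics/w1.png",im[:,:,::-1])
for n,zb in (("blue",4),("green",0)):
    for c in blobs(im,n,s=60,amin=800)[:2]: print(n,cv2.boundingRect(c),tin(c,cal,zb))
go(494.5,-135,60,176.6)
E
```

```text
blue (302, 124, 53, 104) (array([ 491.2, -134.6]), np.float32(176.3), array([119.9,  59.3]))
blue (214, 304, 58, 52) (array([ 709. , -266.4]), np.float32(177.6), array([61.1, 69.7]))
green (143, 168, 74, 98) (array([ 533.6, -321. ]), np.float32(2.1), array([117.1,  54.2]))
green (354, 59, 52, 97) (array([416.4, -82.3]), np.float32(146.4), array([100.9,  21.8]))
t 2.38 tcp [ 483.6 -143.7  230.8] [ 1.800e+02 -1.000e-01  1.764e+02] -> shift [-10.4   9.4 170.8] len 171 wz -0.004 j [ -22.   -7.  100.    0.   87. -109.]
```

View pics/w1.png

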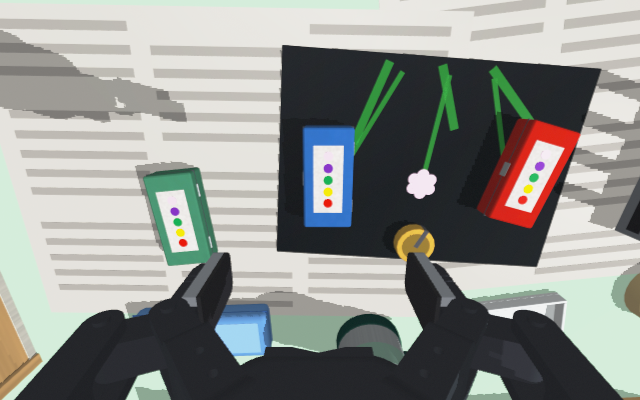

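The wrist view shows blue at (328,176), green at (180,215), the flower at (421,184) and the weight at (414,243). The open fingers will straddle blue clear of everything. Descend and grip.

>>> {"method": "apply_moves", "body": {"targets": [[-5,5,20,0,0,0,0],[-4,4.5,50,0,0,0,0],[0,0,50,0,0,0,0],[0,0,50,0,0,0,0],[0,0,30,0,0,0,0],[0,0,14,0,0,0,0],[0,0,10,0,0,0,0],[0,0,0,0,0,0,0],[0,0,0,0,0,0,0.5],[0,0,0,0,0,0,0.5],[0,0,0,0,0,0,0.5],[0,0,0,0,0,0,0.5],[0,0,0,0,0,0,0.5]], "force": 40}}

```text
time: 4.0
tool_pos: [494.5, -135.0, 8.7]
tcp_rot: [-180.0, 0.1, 176.5]
ft_force: [-1.4, -0.1, 7.1]
finger_gap: 57.4
grip_force: 44.0
```

>>> {"method": "apply_moves", "body": {"targets": [[0,0,-10,0,0,0,0.5],[0,0,-30,0,0,0,0.5],[0,-20,-40,0,0,0,0.5],[0,-35,-40,0,0,0,0.5],[0,-35,-20,0,0,0,0.5],[0,-5,0,0,0,0,0.5],[0,0,0,0,0,0,0.5],[0,0,0,0,0,0,0.5]]}}

```text
time: 5.0
tool_pos: [486.8, -228.0, 145.9]
tcp_rot: [179.9, -0.1, 176.5]
ft_force: [-0.8, -0.1, -1.8]
finger_gap: 57.1
grip_force: 43.6
```

```bash
python3 - <<'E'
from h import *
s=sensors.sense(); cal=optics.get_calibration("wrist"); im=optics.snapshot("wrist"); cv2.imwrite("pics/w2.png",im[:,:,::-1])
z=s["tool_pos"][2]-4.7
for s_ in (50,70):
  for n,zb in (("blue",z),("green",0),("red",4)):
    for c in blobs(im,n,s=s_,amin=800)[:2]: print(n,s_,cv2.boundingRect(c),tin(c,cal,zb))
go(535,-322,150,182.5); print(s["finger_gap"])
E
```

```text
blue 50 (246, 137, 147, 220) (array([ 472.8, -226.8]), np.float32(175.8), array([103.3,  57.1]))
blue 50 (474, 109, 85, 64) (array([ 432.7, -146.4]), np.float32(118.2), array([33.3, -5.1]))
green 50 (181, 177, 71, 113) (array([ 525.1, -322.4]), np.float32(2.2), array([99.7, 52.5]))
green 50 (426, 35, 102, 154) (array([433.7, -89.6]), np.float32(153.1), array([127.8,  10.2]))
red 50 (599, 164, 41, 84) (array([524. ,  55.6]), np.float32(14.4), array([64.3,  8.1]))
blue 70 (246, 138, 147, 219) (array([ 472.9, -227. ]), np.float32(176.1), array([103.3,  57. ]))
green 70 (181, 177, 71, 113) (array([ 525.1, -322.3]), np.float32(2.2), array([99.6, 52.3]))
green 70 (426, 36, 102, 153) (array([433.9, -89. ]), np.float32(153.6), array([127.7,  10. ]))
red 70 (599, 164, 41, 84) (array([523.9,  55.5]), np.float32(14.4), array([63.9,  8.1]))
t 5.05 tcp [ 486.9 -228.   146. ] [ 1.799e+02 -1.000e-01  1.765e+02] -> shift [-43.9 -96.   -4. ] len 106 wz -0.104 j [ -31.    1.  101.    0.   78. -117.]
57.05349446138572
```

View pics/w2.png

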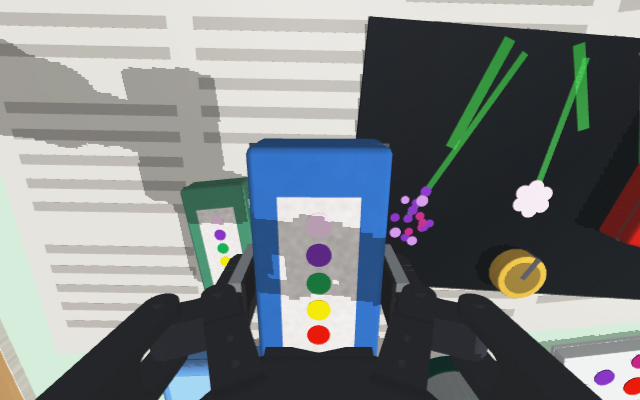

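Blue hangs square in the fingers, lid at (319,250), and green is partly hidden at (216,235). I'll get the blue-to-green offset from the white labels in the two earlier unobstructed views, so each camera's bias cancels.

```bash
python3 - <<'E'
from h import *
def label(im,box,cal,z):
    x,y,w,h=box; H=hsv(im)[y:y+h,x:x+w]; lo=H[:,:,1]<50
    m=((lo)&(H[:,:,2]>120)).astype(np.uint8)
    # keep what is enclosed by the tin colour: largest component not touching the box edge
    n,l,st,_=cv2.connectedComponentsWithStats(m); best=None
    for i in range(1,n):
        X,Y,W,Hh,A=st[i]
        if X>0 and Y>0 and X+W<w and Y+Hh<h and (best is None or A>st[best][4]): best=i
    c=cv2.findContours((l==best).astype(np.uint8),cv2.RETR_EXTERNAL,cv2.CHAIN_APPROX_NONE)[0][0]
    p=rays(c.reshape(-1,2)+[x,y],cal,z).astype(np.float32); r_=cv2.minAreaRect(p); b=cv2.boxPoints(r_)
    e=max(b[1]-b[0],b[2]-b[1],key=np.linalg.norm); return np.round(r_[0],1),np.round(r_[1],1),round(np.degrees(np.arctan2(e[1],e[0]))%180,1)
w=optics.get_calibration("wrist")
s=sensors.sense(); R=Rn.from_euler("xyz",s["tcp_rot"],degrees=True)
M=np.eye(4); M[:3,:3]=R.inv().as_matrix()@w["pose"][:3,:3]; M[:3,3]=R.inv().apply(w["pose"][:3,3]-s["tool_pos"])
T=np.eye(4); T[:3,:3]=Rn.from_euler("xyz",[180,-.1,176.4],degrees=True).as_matrix(); T[:3,3]=[483.6,-143.7,230.8]
w["pose"]=T@M
a=cv2.imread("pics/w1.png")[:,:,::-1].copy(); t=cv2.imread("pics/top0.png")[:,:,::-1].copy(); tc=optics.get_calibration("top")
print("w1 blue",label(a,(302,124,53,104),w,36)); print("w1 green",label(a,(143,168,74,98),w,32))
print("top blue",label(t,(362,207,30,56),tc,36)); print("top green",label(t,(438,192,29,49),tc,32)); print("top red",label(t,(258,203,42,58),tc,36))
c=blobs(a,"red",s=60,amin=800)[0]; print("w1 red",cv2.boundingRect(c),tin(c,w,4))
try: print(label(a,cv2.boundingRect(c),w,36))
except Exception as e: print(e)
E
```

```text
w1 blue (array([ 491.9, -133.1]), array([33.9, 78.7]), np.float32(176.4))
w1 green (array([ 533.9, -319.9]), array([80.4, 34.6]), np.float32(2.3))
top blue (array([ 495.2, -134.4]), array([33.3, 80.3]), np.float32(175.8))
top green (array([ 536.8, -321.5]), array([79.9, 34.5]), np.float32(2.2))
top red (array([507.4, 102.9]), array([32.6, 79.5]), np.float32(161.0))
w1 red (476, 118, 105, 111) (array([503. , 103.8]), np.float32(160.9), array([119.7,  56.5]))
(array([503.4, 104.1]), array([33.6, 79.4]), np.float32(161.0))
```

Both cameras agree: shift (+41.8, −187) mm and green's yaw 2.2°. The target TCP is (536.3, −322), yaw 182.2.

>>> {"method": "apply_moves", "body": {"targets": [[0,0,0,0,0,-0.05,0.5],[0,0,0,0,0,-0.05,0.5],[-9,-20,0,0,0,0,0.5],[-14,-28,0,0,0,0,0.5],[-14,-28,0,0,0,0,0.5],[-9,-20,0,0,0,0,0.5],[0,0,20,0,0,0,0.5],[0,0,40,0,0,0,0.5],[0,0,25,0,0,0,0.5],[0,0,0,0,0,0,0.5],[0,0,0,0,0,0,0.5]]}}

```text
time: 6.42
tool_pos: [537.3, -322.8, 62.6]
tcp_rot: [180.0, 0.0, -177.8]
ft_force: [0.8, -0.3, -2.0]
finger_gap: 57.5
grip_force: 43.6
```

```bash
python3 -c "
from h import *
go(536.3,-322,36.7,182.2)"
```

```text
t 6.42 tcp [ 537.3 -322.8   62.6] [ 180.     0.  -177.8] -> shift [ 1.   0.9 25.9] len 26 wz 0.0 j [ -36.   19.   90.    0.   71. -128.]
```

>>> {"method": "apply_moves", "body": {"targets": [[1,1,10,0,0,0,0.5],[0,0,8,0,0,0,0.5],[0,0,4,0,0,0,0.5],[0,0,1.5,0,0,0,0.5],[0,0,0,0,0,0,0.5],[0,0,0,0,0,0,0.5]]}}

```text
time: 7.18
tool_pos: [536.3, -322.7, 39.1]
tcp_rot: [-180.0, 0.0, -177.8]
ft_force: [-0.2, 0.0, -2.1]
finger_gap: 57.3
grip_force: 43.6
```

>>> {"method": "apply_moves", "body": {"targets": [[0,0,1,0,0,0,0.5],[0,0,1,0,0,0,0.5],[0,0,0,0,0,0,0.5],[0,0,0,0,0,0,0.5]]}}

```text
time: 7.68
tool_pos: [536.2, -322.6, 36.9]
tcp_rot: [-180.0, 0.0, -177.8]
ft_force: [0.2, 0.6, -2.6]
finger_gap: 57.5
grip_force: 43.7
```

>>> {"method": "apply_moves", "body": {"targets": [[0,0,1,0,0,0,0.5],[0,0,0,0,0,0,0.5],[0,0,0,0,0,0,0.5]]}}

```text
time: 8.05
tool_pos: [536.4, -322.7, 36.7]
tcp_rot: [-180.0, 0.0, -177.8]
ft_force: [-2.9, 2.1, 4.9]
finger_gap: 57.5
grip_force: 44.5
```

Contact (+7 N change). Release and rise.

>>> {"method": "apply_moves", "body": {"targets": [[0,0,0,0,0,0,0.2],[0,0,0,0,0,0,0],[0,0,0,0,0,0,0],[0,0,0,0,0,0,0],[0,0,-15,0,0,0,0],[0,0,-45,0,0,0,0],[0,0,-50,0,0,0,0],[-5,45,-20,0,0,0,0],[-5,55,0,0,0,0,0],[0,40,0,0,0,0,0],[0,0,0,0,0,0,0]]}}

```text
time: 9.43
tool_pos: [541.2, -179.7, 167.2]
tcp_rot: [-180.0, 0.1, -177.6]
ft_force: [0.0, -0.9, -0.6]
finger_gap: 85.4
grip_force: 0.0
```

```bash
python3 - <<'E'
from h import *
cal=optics.get_calibration("top"); im=optics.snapshot("top")
for n,roi,zb in (("blue",(420,170,485,260),32),("red",(255,195,305,270),4)):
    c=blobs(im,n,roi=roi)[0]; print("top",n,tin(c,cal,zb))
c=blobs(im,"green",s=60,v=10,roi=(425,180,485,255)); print([cv2.boundingRect(k) for k in c])
cal=optics.get_calibration("wrist"); im=optics.snapshot("wrist"); cv2.imwrite("pics/w3.png",im[:,:,::-1])
for n,zb in (("blue",32),("red",4),("green",0)):
    for c in blobs(im,n,s=60,amin=800)[:2]: print(n,cv2.boundingRect(c),tin(c,cal,zb))
go(507,103,150,161)
E
```

```text
top blue (array([ 482.8, -321.1]), np.float32(79.0), array([49.2, 15.8]))
top red (array([507.5, 103.3]), np.float32(161.0), array([120.8,  56.7]))
[]
blue (106, 109, 100, 137) (array([ 533.5, -322.6]), np.float32(2.0), array([117.6,  54.4]))
blue (99, 283, 81, 32) (array([ 662.1, -358.3]), np.float32(88.7), array([61.7, 11.2]))
red (542, 87, 98, 140) (array([506.5, 101. ]), np.float32(160.9), array([115.3,  55.6]))
green (379, 0, 106, 140) (array([434.9, -94.7]), np.float32(146.6), array([124.6,  18.3]))
green (485, 4, 59, 139) (array([438.4,   0. ]), np.float32(173.7), array([109.6,  13.8]))
t 9.53 tcp [ 541.2 -182.4  167. ] [-1.799e+02  1.000e-01 -1.777e+02] -> shift [125.3 258.7  17. ] len 288 wz 0.371 j [ -24.    5.   95.   -0.   80. -116.]
```

View pics/w3.png

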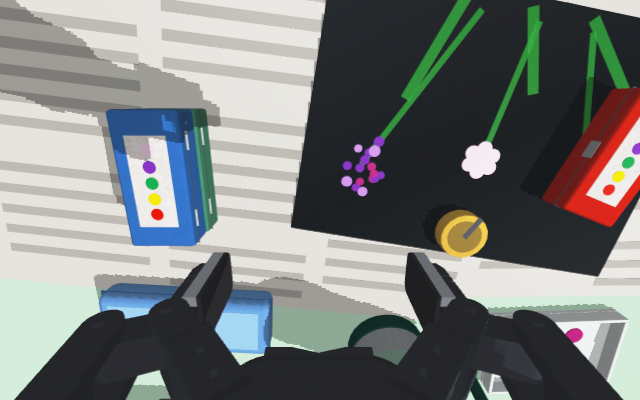

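Blue sits squarely on green (lid at about (152,178), green visible directly beneath). Now to red.

>>> {"method": "apply_moves", "body": {"targets": [[0,0,0,0,0,0.124,0],[0,0,0,0,0,0.124,0],[0,0,0,0,0,0.123,0],[12,26,0,0,0,0,0],[23,48,0,0,0,0,0],[23,48,0,0,0,0,0],[23,48,0,0,0,0,0],[22,44,0,0,0,0,0],[15,30,0,0,0,0,0],[7,14,17,0,0,0,0],[0,0,40,0,0,0,0],[0,0,40,0,0,0,0],[0,0,10,0,0,0,0],[0,0,0,0,0,0,0]]}}

```text
time: 11.28
tool_pos: [506.7, 101.5, 58.4]
tcp_rot: [-180.0, -0.1, 160.9]
ft_force: [-0.4, -0.1, 1.2]
finger_gap: 85.5
grip_force: 0.0
```

```bash
python3 -c "
from h import *
go(507,103,8.7,161)"
```

```text
t 11.28 tcp [506.7 101.5  58.4] [-1.800e+02 -1.000e-01  1.609e+02] -> shift [ 0.2  1.5 49.7] len 50 wz -0.002 j [  6.   4. 108.  -0.  68. -65.]
```

>>> {"method": "apply_moves", "body": {"targets": [[0,1.5,20,0,0,0,0],[0,0,20,0,0,0,0],[0,0,10,0,0,0,0],[0,0,0,0,0,0,0],[0,0,0,0,0,0,0.5],[0,0,0,0,0,0,0.5],[0,0,0,0,0,0,0.5],[0,0,0,0,0,0,0.5],[0,0,0,0,0,0,0.5]]}}

```text
time: 12.4
tool_pos: [508.5, 103.8, 10.1]
tcp_rot: [180.0, 0.1, 160.9]
ft_force: [-1.1, -0.9, 6.5]
finger_gap: 57.6
grip_force: 44.3
```

>>> {"method": "apply_moves", "body": {"targets": [[0,0,-10,0,0,0,0.5],[0,0,-30,0,0,0,0.5],[0,0,-45,0,0,0,0.5],[0,0,-45,0,0,0,0.5],[0,0,-15,0,0,-0.124,0.5],[0,0,0,0,0,-0.124,0.5],[0,0,0,0,0,-0.124,0.5],[0,-25,0,0,0,0,0.5],[-2,-50,0,0,0,0,0.5],[-2,-50,0,0,0,0,0.5],[-2,-50,0,0,0,0,0.5],[-2,-50,0,0,0,0,0.5],[-2,-50,0,0,0,0,0.5],[-2,-50,0,0,0,0,0.5],[-1,-50,0,0,0,0,0.5],[0,-30,0,0,0,0,0.5],[0,-16,0,0,0,0,0.5],[0,0,0,0,0,0,0.5],[0,0,0,0,0,0,0.5]]}}

```text
time: 14.78
tool_pos: [537.0, -315.0, 153.7]
tcp_rot: [180.0, -0.0, -177.7]
ft_force: [0.1, -0.7, -2.5]
finger_gap: 57.4
grip_force: 44.0
```

```bash
python3 -c "
from h import *
go(537.5,-321.8,72,182.2)"
```

```text
t 14.78 tcp [ 537.  -315.   153.7] [ 180.    -0.  -177.7] -> shift [-0.2 -6.8 81.7] len 82 wz 0.002 j [ -35.   14.   87.    0.   80. -127.]
```

>>> {"method": "apply_moves", "body": {"targets": [[0,-4,10,0,0,0,0.5],[0,-3,25,0,0,0,0.5],[0,0,25,0,0,0,0.5],[0,0,13,0,0,0,0.5],[0,0,5,0,0,0,0.5],[0,0,2,0,0,0,0.5],[0,0,0,0,0,0,0.5],[0,0,0,0,0,0,0.5]]}}

```text
time: 15.78
tool_pos: [537.7, -323.7, 74.8]
tcp_rot: [-179.9, 0.1, -177.8]
ft_force: [-0.3, 0.7, -3.0]
finger_gap: 57.2
grip_force: 43.9
```

>>> {"method": "apply_moves", "body": {"targets": [[0,1.5,2,0,0,0,0.5],[0,0,1.5,0,0,0,0.5],[0,0,0,0,0,0,0.5],[0,0,0,0,0,0,0.5]]}}

```text
time: 16.27
tool_pos: [537.1, -321.9, 70.3]
tcp_rot: [180.0, -0.0, -177.8]
ft_force: [0.8, 0.7, -2.5]
finger_gap: 57.5
grip_force: 44.0
```

>>> {"method": "apply_moves", "body": {"targets": [[0,0,1,0,0,0,0.5],[0,0,0,0,0,0,0.5],[0,0,0,0,0,0,0.5]]}}

```text
time: 16.65
tool_pos: [537.4, -322.0, 70.2]
tcp_rot: [-180.0, 0.0, -177.8]
ft_force: [-2.6, 2.4, 5.5]
finger_gap: 57.1
grip_force: 45.0
```

Contact. Release, rise, look, and head towards the caddy.

>>> {"method": "apply_moves", "body": {"targets": [[0,0,0,0,0,0,0.2],[0,0,0,0,0,0,0],[0,0,0,0,0,0,0],[0,0,0,0,0,0,0],[0,0,-15,0,0,0,0],[0,0,-45,0,0,0,0],[0,0,-50,0,0,0,0],[0,45,-40,0,0,0,0],[0,55,-20,0,0,0,0],[0,40,0,0,0,0,0],[0,0,0,0,0,0,0]]}}

```text
time: 18.02
tool_pos: [532.2, -179.6, 241.3]
tcp_rot: [-180.0, 0.1, -177.6]
ft_force: [-0.2, 1.2, 1.2]
finger_gap: 85.3
grip_force: 0.0
```

```bash
python3 - <<'E'
from h import *
cal=optics.get_calibration("wrist"); im=optics.snapshot("wrist"); cv2.imwrite("pics/w4.png",im[:,:,::-1])
for n,zb in (("red",64),("blue",32)):
    for c in blobs(im,n,s=60,amin=800)[:2]: print(n,cv2.boundingRect(c),tin(c,cal,zb))
go(577,281,240,168.3)
E
```

```text
red (136, 116, 83, 119) (array([ 533.2, -322. ]), np.float32(2.4), array([118.1,  54.9]))
blue (137, 258, 70, 52) (array([ 669.6, -375.2]), np.float32(133.3), array([84.6, 49.9]))
blue (221, 263, 58, 53) (array([ 689.7, -260.7]), np.float32(177.8), array([55.4, 65.7]))
t 18.07 tcp [ 532.  -181.1  240.8] [-1.799e+02  1.000e-01 -1.776e+02] -> shift [ 49.6 461.6   0.8] len 464 wz 0.246 j [ -24.    1.   91.   -0.   88. -116.]
```

View pics/w4.png

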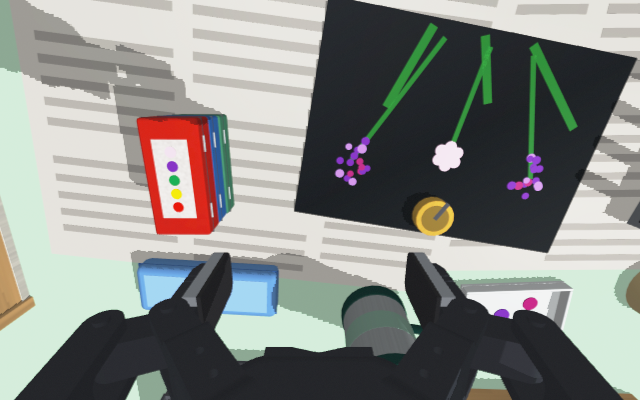

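Red is on blue on green, all aligned (stack at (180,175)). The flower is at (448,156). On to the violet marker.

>>> {"method": "apply_moves", "body": {"targets": [[0,0,0,0,0,0.123,0],[0,0,0,0,0,0.123,0],[3,30,0,0,0,0,0],[6,50,0,0,0,0,0],[6,55,0,0,0,0,0],[6,55,0,0,0,0,0],[6,55,0,0,0,0,0],[6,55,0,0,0,0,0],[6,55,0,0,0,0,0],[6,50,0,0,0,0,0],[4,40,20,0,0,0,0],[0,17,20,0,0,0,0],[0,0,0,0,0,0,0],[0,0,0,0,0,0,0]]}}

```text
time: 19.82
tool_pos: [579.1, 278.6, 199.5]
tcp_rot: [-180.0, 0.0, 168.1]
ft_force: [-0.5, -0.2, 0.9]
finger_gap: 85.4
grip_force: 0.0
```

```bash
python3 - <<'E'
from h import *
cal=optics.get_calibration("wrist"); im=optics.snapshot("wrist"); cv2.imwrite("pics/w5.png",im[:,:,::-1])
for c in blobs(im,"violet",s=60,amin=60)[:4]: print(cv2.boundingRect(c))
for n in ("yellow","green"):
    for c in blobs(im,n,s=100,amin=60)[:3]: print(n,cv2.boundingRect(c))
go(577,281,115,168.3)
E
```

```text
(311, 172, 25, 54)
(137, 143, 27, 22)
(216, 313, 15, 15)
(159, 166, 18, 16)
yellow (46, 215, 54, 43)
yellow (310, 126, 27, 39)
yellow (602, 264, 32, 19)
green (62, 25, 108, 121)
green (5, 32, 59, 122)
green (309, 10, 27, 33)
t 19.88 tcp [579.4 278.7 200.2] [1.800e+02 1.000e-01 1.681e+02] -> shift [ 2.8  1.7 85.2] len 85 wz -0.004 j [ 21.  15.  80.  -0.  85. -57.]
```

View pics/w5.png

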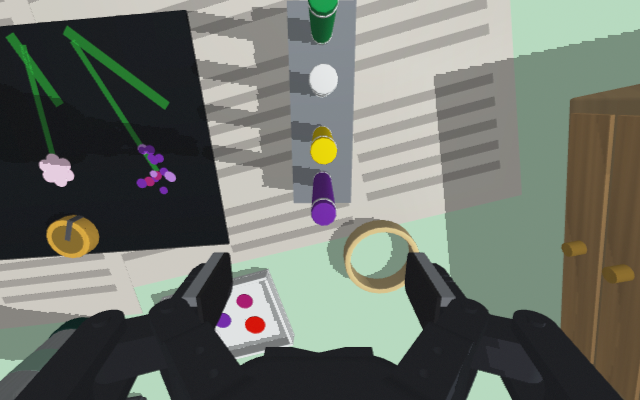

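Violet's end disc is at (323,212), with yellow at (323,150), white at (323,79) and green at (322,5) lined up along the tool's x. The tape is low enough to clear.

```bash
python3 - <<'E'
from h import *
cal=optics.get_calibration("wrist")
p=rays([[323,212],[323,150],[323,79]],cal,147); print(np.round(p,1))
go(*p[0],101,168.1); go(577,281,101,168.1)
E
```

```text
[[574.6 283.3]
 [532.4 292. ]
 [490.3 300.7]]
t 19.88 tcp [579.4 278.7 200.2] [1.800e+02 1.000e-01 1.681e+02] -> shift [ 5.6  3.5 99.2] len 99 wz -0.001 j [ 21.  15.  80.  -0.  85. -57.]
t 19.88 tcp [579.4 278.7 200.2] [1.800e+02 1.000e-01 1.681e+02] -> shift [ 2.8  1.7 99.2] len 99 wz -0.001 j [ 21.  15.  80.  -0.  85. -57.]
```

>>> {"method": "apply_moves", "body": {"targets": [[2,1.5,10,0,0,0,0],[2,1.5,20,0,0,0,0],[0,0,30,0,0,0,0],[0,0,25,0,0,0,0],[0,0,13,0,0,0,0],[0,0,0,0,0,0,0],[0,0,0,0,0,0,0.4],[0,0,0,0,0,0,0.7],[0,0,0,0,0,0,1],[0,0,0,0,0,0,1],[0,0,0,0,0,0,1],[0,0,0,0,0,0,1],[0,0,0,0,0,0,1],[0,0,0,0,0,0,1]], "force": 40}}

```text
time: 21.62
tool_pos: [575.6, 284.2, 101.9]
tcp_rot: [180.0, 0.0, 168.2]
ft_force: [-0.6, 0.8, 5.6]
finger_gap: 16.8
grip_force: 39.1
```

>>> {"method": "apply_moves", "body": {"targets": [[0,0,-8,0,0,0,1],[0,0,-20,0,0,0,1],[0,0,-30,0,0,0,1],[0,0,-35,0,0,0,1],[0,0,-30,0,0,0,1],[0,0,-10,0,0,0,1],[0,-20,0,0,0,0,1],[0,-40,0,0,0,0,1],[0,-45,0,0,0,0,1],[0,-45,0,0,0,0,1],[0,-45,0,0,0,0,1],[0,-30,0,0,0,0,1],[0,-14,0,0,0,0,1],[0,0,0,0.06,0,0,1],[0,0,0,0.1,0,0,1],[0,0,0,0.1,0,0,1],[0,0,0,0.1,0,0,1],[0,0,0,0,0,0,1]]}}

```text
time: 23.88
tool_pos: [525.8, 52.1, 232.8]
tcp_rot: [-159.4, -0.2, 168.3]
ft_force: [-0.3, 0.1, -0.8]
finger_gap: 17.1
grip_force: 39.2
```

```bash
python3 - <<'E'
from h import *
s=sensors.sense(); print(s["joint_pos"].round(1),s["tool_pos"].round(1),s["finger_gap"])
print("zt",Rn.from_euler("xyz",s["tcp_rot"],degrees=True).as_matrix()[:,2].round(3))
E
```

```text
[ 12.8   5.1  90.1 -18.7  93.6 -65.3] [525.8  52.1 232.8] 17.05858727197484
zt [-0.074 -0.345 -0.936]
```

>>> {"method": "apply_moves", "body": {"targets": [[0,0,0,0.1,0,0,1],[0,0,0,0.1,0,0,1],[0,0,0,0.1,0,0,1],[0,0,0,0.08,0,0,1],[0,0,0,0.045,0,0,1],[0,0,0,0,0,0,1],[0,0,0,0,0,0,1]]}}

```text
time: 24.75
tool_pos: [526.4, 49.9, 234.7]
tcp_rot: [-135.1, 0.0, 168.1]
ft_force: [-0.5, -0.5, -1.2]
finger_gap: 16.7
grip_force: 39.3
```

```bash
python3 - <<'E'
from h import *
s=sensors.sense(); R=Rn.from_euler("xyz",s["tcp_rot"],degrees=True).as_matrix(); zt=R[:,2]
nib=s["tool_pos"]+93*zt; print(s["joint_pos"].round(1),s["tool_pos"].round(1),"zt",zt.round(3),"nib",nib.round(1))
T=np.array([514.5,-15,46]); print("tool shift to 42 mm above",(R.T@(T-nib)).round(1))
cw=optics.get_calibration("wrist"); iw=optics.snapshot("wrist"); cs=optics.get_calibration("scene"); i=optics.snapshot("scene")
def proj(p,c): q=np.linalg.inv(c["pose"])@np.r_[p,1]; u=c["camera_matrix"]@q[:3]; return (u[:2]/u[2]).round(1)
print("expect nib wrist",proj(nib,cw),"scene",proj(nib,cs),"flower",proj([514.5,-15,4],cw),proj([514.5,-15,4],cs))
cv2.imwrite("pics/w6.png",np.vstack([iw[100:400,:,::-1],cv2.resize(i[90:240,240:560,::-1],(640,300))]))
E
```

```text
[ 23.   19.3  82.5 -36.7 104.5 -56. ] [526.4  49.9 234.7] zt [-0.145 -0.69  -0.709] nib [512.9 -14.3 168.7]
tool shift to 42 mm above [-1.6 86.3 87.2]
expect nib wrist [317.7 201.4] scene [338.1 128.2] flower [414.5 171.8] [334.  189.6]
```

View pics/w6.png

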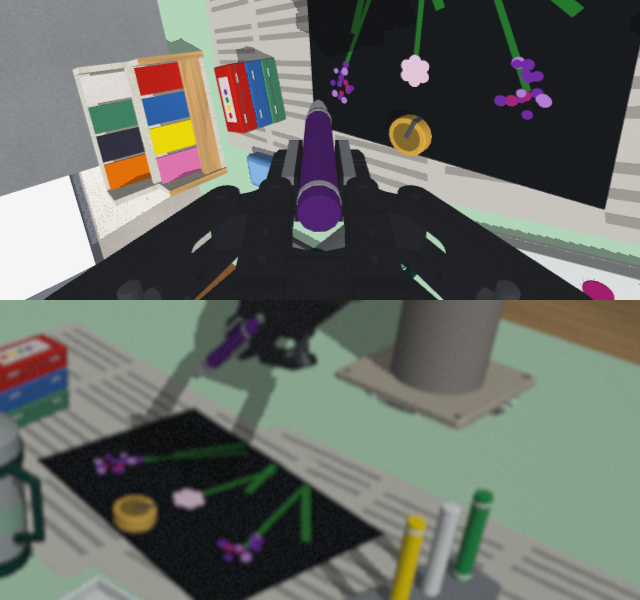

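The flower is at (414,171) in the wrist view and the nib at (319,200), both as predicted. The scene view also agrees. Lower it.

>>> {"method": "apply_moves", "body": {"targets": [[0,8,8,0,0,0,1],[-1,18,18,0,0,0,1],[-0.5,22,22,0,0,0,1],[0,20,20,0,0,0,1],[0,12,12,0,0,0,1],[0,6,7,0,0,0,1],[0,0,0,0,0,0,1],[0,0,0,0,0,0,1]]}}

```text
time: 25.85
tool_pos: [528.2, 49.4, 113.0]
tcp_rot: [-135.1, 0.1, 168.2]
ft_force: [-0.6, -0.5, -1.0]
finger_gap: 16.8
grip_force: 39.3
```

```bash
python3 - <<'E'
from h import *
s=sensors.sense(); R=Rn.from_euler("xyz",s["tcp_rot"],degrees=True).as_matrix(); zt=R[:,2]
nib=s["tool_pos"]+93*zt; print(s["joint_pos"].round(1),"tilt",np.degrees(np.arccos(-zt[2])).round(1),"nib",nib.round(1))
print("tool shift to 28 mm above",(R.T@(np.array([514.5,-15,32])-nib)).round(1))
E
```

```text
[ 23.   27.1  86.1 -35.7  95.1 -49.2] tilt 44.9 nib [514.8 -14.9  47.1]
tool shift to 28 mm above [ 0.3 10.6 10.8]
```

>>> {"method": "apply_moves", "body": {"targets": [[0,5,5,0,0,0,1],[0,4,4,0,0,0,1],[0,1.5,1.5,0,0,0,1],[0,0,0,0,0,0,1],[0,0,0,0,0,0,1],[0,0,0,0,0,0,1],[0,0,0,0,0,0,1],[0,0,0,0,0,0,1]]}}

```text
time: 26.85
tool_pos: [527.6, 49.2, 97.2]
tcp_rot: [-135.0, 0.0, 168.1]
ft_force: [-0.1, -0.5, -0.5]
finger_gap: 16.6
grip_force: 39.3
```

```bash
python3 - <<'E'
from h import *
s=sensors.sense(); R=Rn.from_euler("xyz",s["tcp_rot"],degrees=True).as_matrix(); print("nib",(s["tool_pos"]+93*R[:,2]).round(1),s["qd"].round(2))
a=optics.snapshot("wrist"); b=optics.snapshot("top")
cv2.imwrite("pics/w7.png",np.vstack([a[60:360,:,::-1],cv2.resize(b[160:310,160:480,::-1],(640,300))]))
E
```

```text
nib [514.1 -15.2  31.4] [-0.01 -0.02 -0.02 -0.   -0.04 -0.02]
```

View pics/w7.png

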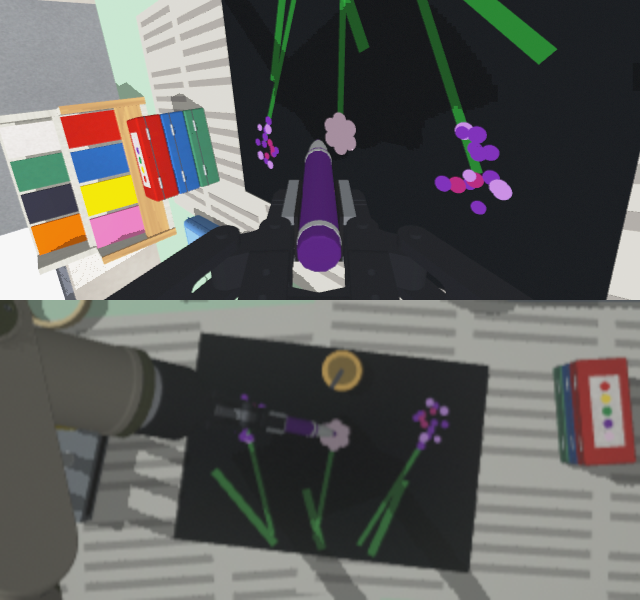

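The nib is poised just over the flower (nib at (319,145) and flower at (340,134) in the composite; the top view shows the nib at the flower). The stack is standing and the weight is in place. Hand in.

```bash
python3 -c "
from bench import r
print(r.hand_in())"
```

```text
the job is handed in; nothing more can be done
None
```

Handed in at about 27 s, verdict not shown: the last views had red on blue on green, stacked square, and the violet marker held still at 45° with its nib about 27 mm above the middle of the pale flower.

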